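# Unhook the cruet caddy and hold it out over the tray

## Robot

A 6-joint arm with a two-finger parallel gripper is mounted at the origin on a cart in front of the work surface, level with it; the furniture and walls round the work are solid. World frame = base frame: x ahead of the robot, y to its left, z up, the work surface at z = 0. Lengths are in m, angles in degrees, forces in N, time in s.
With the tool pointing down it reaches from about 0.325 to 0.75 m from the base axis. Payload 7.6 kg.
Tool frame: the origin (TCP) lies at the very end of the fingers, on their centre line; the grasp point (between the pads) lies 19 mm behind it; z points along the fingers, y is the line along which they close (so a half turn about z gives the same grasp; the last joint's range is limited). The gripper opens to 85 mm and grips with 20 to 120 N. Pads are 22 mm wide; open, the fingers measure 114 mm over their backs; the gripper's body (76 mm by 85 mm) begins 54 mm behind the grasp point. The pads swing forward as they close: fully open they stand 13 mm farther back than shut.
Start: joints at [-73.757, 2.991, 80.254, -0, 96.75, -4.028], TCP at [0.182, -0.492, 0.231] pointing down, gripper open.
Joint ranges: [-166.34, 166.34], [-52.06, 124.39], [6.96, 135.62], [-60.46, 240.46], [14.63, 156.25], [-167.68, 167.68]. Speed limits (degrees/s): [147.25, 147.25, 172.46, 180, 180, 180].

## Interface

Orientations are given as [roll, pitch, yaw] about the fixed x, y, z axes, in that order (R = Rz(yaw) Ry(pitch) Rx(roll)).
In Python, from cell import robot, cams gives the robot as it stands.
- The arm moves only by the tool arm_command, never from a script. Its argument "increments" is a list of rows, each an object of numbers: "x", "y", "z": the shift along the tool's x, y, z in m; "wx", "wy", "wz": the turn, a rotation vector about the tool's x, y, z in rad; "jaw": the finger opening in m, from 0 to 0.0854. In form: [{"x": .., "y": .., "z": .., "wx": .., "wy": .., "wz": .., "jaw": ..}, ...]. A call has exactly 5 rows; each row shifts and turns the commanded pose from where the row before left it, along the tool's axes as they then stand; what a row does not reach is not made up. A row lasts 1/12 s, in which the tool goes at most 41.7 mm and 7.16 degrees, less where a joint would pass 70% of its speed; a pose out of reach is approached as far as the arm can. A call is refused whole if a number of a shift passes 0.0417 or a number of a turn 0.125, either way. A call with a gripper value outside its range is refused whole. The fingers move at their own pace and stop on an object; "squeeze" is the grip in N (left out, the last holds). Time passes only in rows, so rows that do not move let the fingers close, or fill a call up. It gives the time, the measured TCP pose, the force, the opening and the grip force at its end, in the units of the state.
- robot.state(): the state, without advancing time (a new reading comes with each control period).
- cams.camera(name): name is "scene" or "top" or "wrist"; returns a dict with "pixels" (480x640x3 uint8, red, green, blue), "z_map" (480x640 float32, m along the optical axis (not along the pixel's ray), 0 where there is no reading), "fx", "fy", "cx", "cy" (pixels), "rvec" (rotation vector, rad) and "tvec" (3), from world to camera coordinates, as OpenCV has them; the wrist camera has in their place "tool_from_camera" (4x4, takes a point from camera to tool coordinates, whose origin is the TCP and whose axes are the flange's). Camera axes: x right, y down, z forward; pixel columns grow to the right and rows downward; lengths in m; the calibration is good to about 2 mm. A picture is of the moment at which its call begins: read the wrist's pose just before it.
- robot.job_done(): hands the job in; it is judged then, once.
The state is a dict: "time": time; "joints": joint angles; "dq": joint speeds; "joint_torque": joint torques, N m; "eef_pos": TCP position; "ee_rot": TCP orientation; "force": force on the tool from outside, world axes, zero at the start; "moment": the same for the moment, N m; "opening": finger opening in m; "gripper_force": force on a finger pad.
Only numpy, scipy, OpenCV 4.12 (cv2) and the standard library are available. Lean on these libraries where they do the work, as an engineer would, in place of code of your own. Each camera call takes 0.05 s, during which the arm holds its last target. There are 200 camera calls.

## Task

Take the wooden salt-and-pepper caddy by its bow handle, lift it straight up until its two hooks are off the rail, without shifting the rail stand, and carry it level, shakers upright in their wells, over the middle of the woven serving tray. I still have to lay a napkin on the tray, so do not set the caddy down anywhere: finish while holding it still and level in the air, its underside at least 10 cm above the tray. Leave the rail stand, the tray with its bowl and teaspoon, the mug and the glass where they are.

Things in the scene. Friction and masses are not known exactly. Their poses are not given: they have to be found in the camera images.
- caddy: Beech cruet caddy, 0.25 to 0.4 kg, plus two shakers in its two square wells (under 0.9 kg in all). Box 60 (x) x 116 (y) x 50 (z) mm, origin at the centre of its underside, z up, back +x (away from the robot). A black steel bow 130 mm wide stands in its yz plane. Hangs level on the stand's upper bar by hooks on its back, underside 45 mm above the worktop, same yaw as the stand.
- caddy_hooks (a point): Midway between the caddy's two hooks (at y = -40 and +40 mm from here), on the axis of the stand's upper bar when hung: 44 mm behind the caddy's middle, 67 mm above its underside. Each hook is 14 mm wide, its lip reaches 15 mm below this point behind the 10 mm bar (16 mm slot): raised 20 mm straight up it is just free, 30 mm to be safe. Axes as the caddy's.
- caddy_grip (a point): Middle of the round wooden grip on the caddy's bow, 18 mm thick, 70 mm long along the caddy's y, 150 mm above the caddy's underside, right over its middle, 55 mm above the shaker tops. Take it from above, fingers closing along the caddy's x. Axes as the caddy's.
- rail_stand: Free-standing steel rail stand, loose, 2.5 kg: brown wood base plate 130 (x) x 280 (y) x 10 mm, posts at x = +45, y = -130 and +130 mm, 134 mm tall, a 10 mm hanging bar along y at x = +45, z = 112 mm and a lower rest bar at z = 60 mm. Origin at the centre of the plate's underside; front is -x. The caddy hangs before the bars, over the plate. It stands left or right, the tray on the other side.
- shaker_a: Glass shaker with a rounded white top, 44 x 44 x 90 mm, stands loosely in the caddy's +y well, its foot 5 mm above the caddy's underside. Origin at the centre of its underside, z up.
- shaker_b: The same kind of shaker in the caddy's -y well.
- serving_tray: Dark grey woven serving tray, 198 (x) x 218 (y) x 9 mm, flat on the worktop. Origin at the centre of its underside, z up. A bowl and a teaspoon lie on it. Wall cabinets overhang the back of the worktop (from about x = 0.6 m, 0.48 m up): lift no higher than needed.
- dip_bowl: Small dark stoneware bowl, 90 mm across, 35 mm tall, on a corner of the tray. Origin at the centre of its underside. To be left alone.
- teaspoon: Steel teaspoon, 130 x 26 x 11 mm, lying on the tray. Origin at the centre of its underside. To be left alone.
- green_mug: Green and white mug, 86 x 120 x 88 mm, at the left end of the worktop. Origin at the centre of its underside. To be left alone.
- glass: Upturned clear tumbler, 80 mm across, 91 mm tall, at the right end of the worktop. Origin at the centre of its underside. To be left alone.
Not all that is in view belongs to the job. What is shaped like the shaker_a but yellow is not meant.

How it is judged:
By the outcome, as a careful person would: the job done as asked, in the order asked, and still so for the second after the job is handed in, while the arm keeps its last pose, push and grip.
It also fails if it takes over 40 s, if anything falls off the work surface, if the arm or the gripper's body presses on something with over 40 N, if the wrist force passes 120 N, or if a joint passes its speed limit or range.

## Working session

There is one attempt and no reset: what is moved stays moved. The work goes in short steps, Python scripts to look and compute and a tool call to move; the robot and the scene stay as the last step left them, time stands still between calls to the robot, and variables do not carry over. Pictures are saved under pics/ and viewed, at most 10 in all, crops included, and the job is handed in when it is done.

Besides the shell and the picture viewer there is one more tool, called after "Call:" as name(argument=value, ...) on one line, values as JSON. arm_command: Moves the arm, as the interface text tells. Its arguments: {"type":"object","properties":{"increments":{"type":"array","items":{"type":"object","properties":{"x":{"type":"number"},"y":{"type":"number"},"z":{"type":"number"},"wx":{"type":"number"},"wy":{"type":"number"},"wz":{"type":"number"},"jaw":{"type":"number"}}}},"squeeze":{"type":"number"}},"required":["increments"]}

```bash
mkdir -p pics
cat > h.py <<'E'
import numpy as np, cv2
from cell import robot, cams
def grab(n):
    c=cams.camera(n); c['R']=cv2.Rodrigues(np.array(c['rvec'],float))[0] if 'rvec' in c else None; return c
def cloud(c):
    v,u=np.mgrid[:480,:640]; z=c['z_map']
    p=np.stack([(u-c['cx'])/c['fx']*z,(v-c['cy'])/c['fy']*z,z],-1)
    return (p-np.array(c['tvec']).ravel())@c['R']
E
python3 - <<'E'
from h import *
print(robot.state())
ims=[]
for n in('scene','top'):
    c=grab(n); cv2.imwrite(f'pics/{n}0.png',c['pixels'][:,:,::-1]); np.savez(f'{n}0.npz',P=cloud(c),px=c['pixels'],R=c['R'],t=c['tvec'],k=[c['fx'],c['fy'],c['cx'],c['cy']])
    print(n,-c['R'].T@np.array(c['tvec']).ravel(),c['R'][2])
E
```

```text
{'time': 0.0, 'joints': array([-7.37558622e+01,  3.02676451e+00,  8.03150987e+01,  6.91542521e-04,
        9.67472275e+01, -4.02849779e+00]), 'dq': array([-0.01974538,  0.03019064,  0.09753274, -0.08045377, -0.07400239,
        0.00795171]), 'joint_torque': array([ 3.51975609e-05, -3.81666505e+01, -3.60188520e+01, -1.02289764e-04,
        6.17760103e-03, -2.26177895e-05]), 'eef_pos': array([ 0.18184114, -0.49218181,  0.23045824]), 'ee_rot': array([-1.79911178e+02, -6.94403290e-03,  2.02727109e+01]), 'force': array([-0.42485386,  0.6799417 , -0.40916664]), 'moment': array([ 0.0026989 ,  0.02904759, -0.02008162]), 'gripper_force': 0.0, 'opening': 0.08482657217378577}
scene [-0.07523454 -1.00032039  0.67084833] [ 0.45128951  0.77793108 -0.43721964]
top [-0.03535677 -0.02180278  1.42013239] [ 0.35287147 -0.04210094 -0.93472415]
```

View pics/scene0.png

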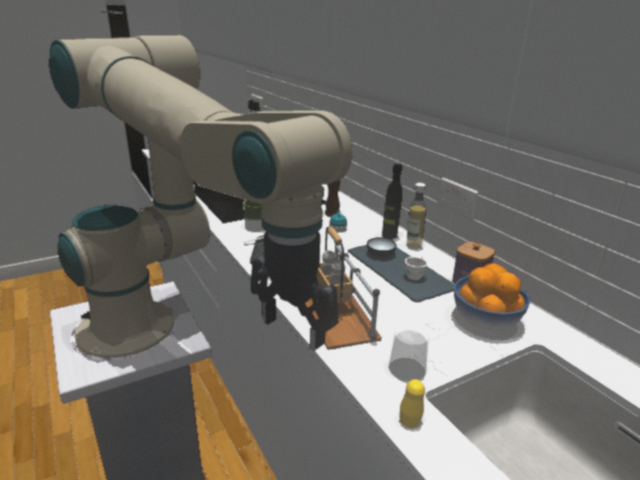

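View pics/top0.png

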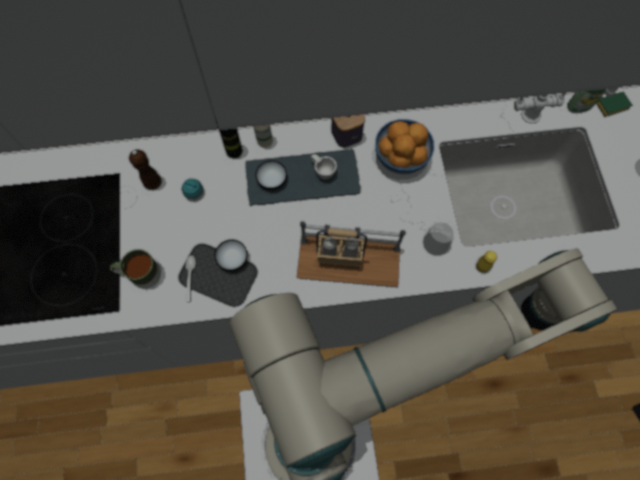

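The top view shows the rail stand at about (350,258), with the caddy at (341,250) and its grip near (341,232). The tray is at (218,274), with the bowl at (232,254) and the spoon at (190,278). The wrist hovers to the right, in front of the worktop.

Run:
```python
from h import *
d=np.load('top0.npz'); P=d['P']; px=d['px']; hsv=cv2.cvtColor(px,cv2.COLOR_RGB2HSV)
u=np.arange(640)[None]+0*np.arange(480)[:,None]; v=np.arange(480)[:,None]+0*u
z=P[...,2]
print('counter z',np.median(z[205:225,400:425]))
def rect(m,zz,name):
    # rays onto plane z=zz
    k=d['k'];C=-d['R'].T@d['t'].ravel()
    m=cv2.morphologyEx(m.astype(np.uint8),cv2.MORPH_OPEN,np.ones((3,3)))
    vv,uu=np.nonzero(m); r=np.stack([(uu-k[2])/k[0],(vv-k[3])/k[1],np.ones(len(uu))],-1)@d['R']
    Q=C+r*((zz-C[2])/r[:,2])[:,None]
    print(name,len(uu),cv2.minAreaRect((Q[:,:2]*1000).astype(np.float32)),cv2.boxPoints(cv2.minAreaRect((Q[:,:2]*1000).astype(np.float32))).round().tolist())
w=(u>285)&(u<415)&(v>220)&(v<295)
S=hsv[...,1]; V=hsv[...,2]
rect(w&(abs(z-.01)<.008)&(S>90),.01,'plate')
t=(u>170)&(u<270)&(v>235)&(v<315)
rect(t&(V<110)&(z<.02),.009,'tray')
b=t&(z>.022); print('bowl', np.c_[P[b].min(0),P[b].max(0)].round(3).tolist())
for nm,lo,hi in(('bar',.1,.14),('hi',.165,.25)):
    m=w&(z>lo)&(z<hi); print(nm,m.sum(),np.median(P[m],0),P[m].min(0),P[m].max(0)) if m.any() else print(nm,0)
m=w&(z>.165); 
for q,a,bq in zip(P[m].round(3).tolist(),u[m],v[m]): print(a,bq,q,px[bq,a])
# crops
a=cv2.resize(px[215:300,285:415],(780,510),interpolation=cv2.INTER_CUBIC); cv2.imwrite('pics/tc.png',a[:,:,::-1])
s=np.load('scene0.npz'); b=cv2.resize(s['px'][215:355,290:400],(550,600)[::1],interpolation=cv2.INTER_CUBIC)
cv2.imwrite('pics/sc.png',b[:,:,::-1])
```

```text
counter z -0.0016161071012555381
plate 2695 ((459.16522216796875, -167.566162109375), (272.3628845214844, 122.666748046875), 77.64224243164062) [[370.0, -287.0], [490.0, -314.0], [548.0, -48.0], [428.0, -21.0]]
tray 2744 ((467.39044189453125, 191.56036376953125), (201.8729248046875, 143.50137329101562), 60.93915939331055) [[356.0, 138.0], [481.0, 68.0], [579.0, 245.0], [454.0, 315.0]]
bowl [[-0.035, 0.552], [-0.022, 0.268], [0.022, 1.42]]
bar 802 [ 0.47783338 -0.1603983   0.11791326] [ 0.4380386  -0.31437657  0.10006409] [ 0.54002445 -0.04501257  0.13955461]
hi 272 [ 0.4648401  -0.14324096  0.19821339] [ 0.45024635 -0.20449574  0.16598327] [ 0.48273139 -0.08068969  0.20774913]
286 221 [-0.035, -0.022, 1.42] [151 153 152]
303 224 [-0.035, -0.022, 1.42] [46 47 48]
401 224 [-0.035, -0.022, 1.42] [151 153 152]
339 228 [-0.035, -0.022, 1.42] [126 124 119]
329 229 [0.48, -0.113, 0.198] [115 100  79]
330 229 [0.478, -0.115, 0.201] [124 109  88]
331 229 [0.479, -0.118, 0.198] [127 113  92]
332 229 [0.478, -0.12, 0.201] [128 114  93]
333 229 [0.478, -0.122, 0.201] [127 113  93]
334 229 [0.478
[... 13373 characters left out ...]
 [105 104  97]
290 293 [0.212, -0.008, 0.593] [103 103  97]
291 293 [0.212, -0.009, 0.593] [103 103  97]
292 293 [0.213, -0.011, 0.59] [104 104  99]
293 293 [0.213, -0.012, 0.588] [106 106 102]
294 293 [0.214, -0.014, 0.584] [113 114 111]
286 294 [0.208, -0.002, 0.603] [102 100  91]
287 294 [0.209, -0.003, 0.6] [99 98 89]
288 294 [0.208, -0.005, 0.602] [98 96 87]
289 294 [0.209, -0.006, 0.597] [96 95 86]
290 294 [0.21, -0.008, 0.594] [93 92 83]
291 294 [0.21, -0.009, 0.595] [90 89 81]
292 294 [0.211, -0.011, 0.591] [88 87 79]
293 294 [0.211, -0.012, 0.59] [86 85 78]
294 294 [0.212, -0.014, 0.586] [89 88 83]
295 294 [0.212, -0.015, 0.583] [98 98 94]
296 294 [0.213, -0.017, 0.58] [111 112 109]
```

View pics/tc.png

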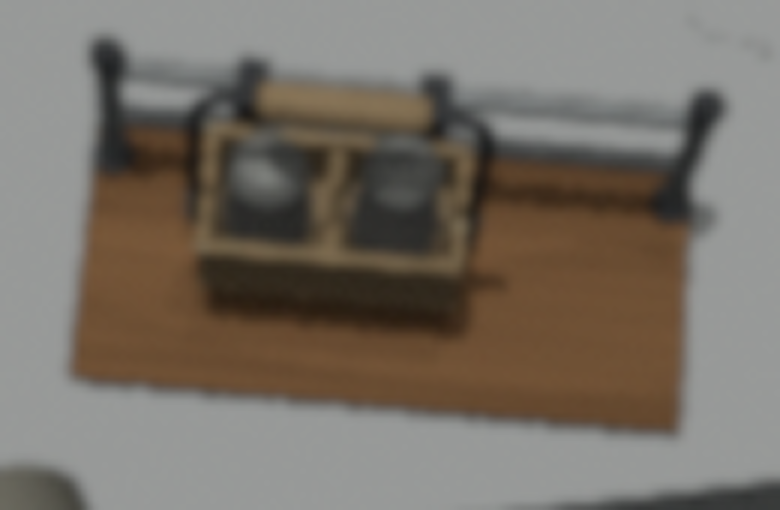

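Run:
```python
from h import *
def ray(d,uu,vv,zz):
    k=d['k'];C=-d['R'].T@d['t'].ravel()
    r=np.stack([(uu-k[2])/k[0],(vv-k[3])/k[1],np.ones(len(uu))],-1)@d['R']
    return C+r*((zz-C[2])/r[:,2])[:,None]
d=np.load('top0.npz');P=d['P'];hsv=cv2.cvtColor(d['px'],cv2.COLOR_RGB2HSV)
m=np.zeros((480,640),bool);m[225:240,320:365]=1
m&=(P[...,2]>.18)&(P[...,2]<.25)&(hsv[...,1]>45)
vv,uu=np.nonzero(m);Q=ray(d,uu.astype(float),vv.astype(float),.195)
r=cv2.minAreaRect((Q[:,:2]*1000).astype(np.float32));print('grip top',r,Q.mean(0))
vx=cv2.fitLine(Q[:,:2].astype(np.float32),cv2.DIST_L2,0,.01,.01).ravel();print('yaw',np.degrees(np.arctan2(vx[1],vx[0]))-90)
s=np.load('scene0.npz');P2=s['P'];h2=cv2.cvtColor(s['px'],cv2.COLOR_RGB2HSV)
m=np.zeros((480,640),bool);m[220:260,315:350]=1
m&=(P2[...,2]>.18)&(P2[...,2]<.215)&(h2[...,1]>70)
vv,uu=np.nonzero(m);Q=ray(s,uu.astype(float),vv.astype(float),.195);print('grip scene',len(uu),Q.mean(0),cv2.minAreaRect((Q[:,:2]*1000).astype(np.float32)))
a=cv2.resize(d['px'][235:315,165:270],(788,600),interpolation=cv2.INTER_CUBIC); cv2.imwrite('pics/tray.png',a[:,:,::-1])
t=np.zeros((480,640),bool);t[235:315,165:270]=1;b=t&(P[...,2]>.022)&(P[...,2]<.06)&(P[...,0]>.3)
print('bowl',P[b].min(0),P[b].max(0),np.median(P[b],0))
# cabinets / tall things along path between stand and tray
mm=(P[...,0]>.3)&(P[...,0]<.75)&(P[...,1]>-.35)&(P[...,1]<.45)&(P[...,2]>.1)&(P[...,2]<.45)
cnt,lab,st,ce=cv2.connectedComponentsWithStats(mm.astype(np.uint8))
for i in range(1,cnt):
    if st[i,4]>30: q=P[lab==i];print(st[i],q.min(0).round(2),q.max(0).round(2))
```

```text
grip top ((467.4487609863281, -143.1779022216797), (73.55668640136719, 18.932266235351562), 79.58594512939453) [ 0.46749531 -0.14274864  0.195     ]
yaw -11.625725
grip scene 93 [ 0.47006336 -0.13773504  0.195     ] ((469.9461364746094, -138.62619018554688), (82.89969635009766, 16.84483528137207), 77.11407470703125)
bowl [0.46047938 0.10484581 0.02200734] [0.55174705 0.2684265  0.04825246] [0.52428865 0.15482798 0.03432379]
[393 139  11  19 142] [ 0.71 -0.35  0.1 ] [ 0.75 -0.33  0.14]
[300 221 107  33 921] [ 0.44 -0.31  0.1 ] [ 0.54 -0.05  0.21]
[323 237  14  17 180] [ 0.45 -0.13  0.1 ] [ 0.49 -0.1   0.14]
```

View pics/tray.png

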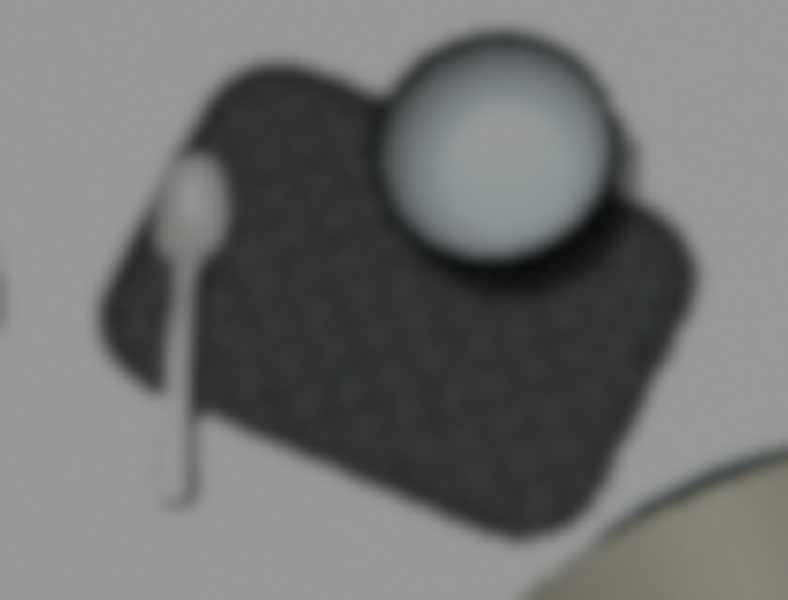

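The tray crop shows a rounded dark rectangle at yaw of about 29°. The bowl covers its far-right corner, at crop (500,150), and the spoon overhangs its left edge, at crop (185,330). The mask puts the tray centre at about (0.467, 0.192). The grip is at about (0.468, -0.142, 0.195), with caddy yaw about -12°. First I'll turn the wrist about 58° and rise a little.

Call:
arm_command(increments=[{"z": -0.004, "wz": -0.1, "jaw": 0.06}, {"z": -0.004, "wz": -0.1, "jaw": 0.06}, {"z": -0.004, "wz": -0.1, "jaw": 0.06}, {"z": -0.004, "wz": -0.1, "jaw": 0.06}, {"z": -0.004, "wz": -0.1, "jaw": 0.06}])

```text
validation failed for argument at $.in...
```

Call:
arm_command(increments=[{"z": -0.004, "wz": -0.1, "jaw": 0.06}, {"z": -0.004, "wz": -0.1, "jaw": 0.06}, {"z": -0.004, "wz": -0.1, "jaw": 0.06}, {"z": -0.004, "wz": -0.1, "jaw": 0.06}, {"z": -0.004, "wz": -0.1, "jaw": 0.06}])

```text
validation failed for argument at $.in...
```

```bash
cat > go.py <<'E'
import sys
from h import *
from scipy.spatial.transform import Rotation as Ro
s=robot.state();p=s['eef_pos'];R=Ro.from_euler('xyz',s['ee_rot'],degrees=True)
t=np.array(list(map(float,sys.argv[1:4])));yaw=float(sys.argv[4])
d=R.inv().apply(t-p);w=(R.inv()*Ro.from_euler('xyz',[180,0,yaw],degrees=True)).as_rotvec()
print('p',p.round(4),s['ee_rot'].round(2),'F',s['force'].round(2),'t',round(s['time'],2),'open',s['opening'],s['gripper_force']);print('shift',d.round(4),np.linalg.norm(d).round(3),'turn',w.round(4))
E
python3 go.py .468 -.1425 .27 78
```

```text
p [ 0.1818 -0.4922  0.2306] [-179.92   -0.     20.27] F [-0.81 -0.02 -1.19] t 0.1 open 0.0854783788119894 0.0
shift [ 0.3896 -0.229  -0.0391] 0.454 turn [-1.3000e-03 -8.0000e-04 -1.0075e+00]
```

Call:
arm_command(increments=[{"x": 0, "y": 0, "z": -0.004, "wx": 0, "wy": 0, "wz": -0.1, "jaw": 0.06}, {"x": 0, "y": 0, "z": -0.004, "wx": 0, "wy": 0, "wz": -0.1, "jaw": 0.06}, {"x": 0, "y": 0, "z": -0.004, "wx": 0, "wy": 0, "wz": -0.1, "jaw": 0.06}, {"x": 0, "y": 0, "z": -0.004, "wx": 0, "wy": 0, "wz": -0.1, "jaw": 0.06}, {"x": 0, "y": 0, "z": -0.004, "wx": 0, "wy": 0, "wz": -0.1, "jaw": 0.06}])

```text
time: 0.52
eef_pos: [0.1819, -0.4923, 0.251]
ee_rot: [-180.0, -0.0, 49.2]
force: [-0.6, 0.3, -0.2]
opening: 0.0598
gripper_force: 0.0
```

Call:
arm_command(increments=[{"x": 0, "y": 0, "z": -0.004, "wx": 0, "wy": 0, "wz": -0.1, "jaw": 0.06}, {"x": 0, "y": 0, "z": -0.004, "wx": 0, "wy": 0, "wz": -0.1, "jaw": 0.06}, {"x": 0, "y": 0, "z": -0.004, "wx": 0, "wy": 0, "wz": -0.1, "jaw": 0.06}, {"x": 0, "y": 0, "z": -0.004, "wx": 0, "wy": 0, "wz": -0.1, "jaw": 0.06}, {"x": 0, "y": 0, "z": -0.004, "wx": 0, "wy": 0, "wz": -0.1, "jaw": 0.06}])

```text
time: 0.93
eef_pos: [0.1819, -0.4923, 0.271]
ee_rot: [-180.0, -0.0, 77.9]
force: [0.8, 0.5, 0.5]
opening: 0.06
gripper_force: 0.0
```

```bash
python3 go.py .468 -.1425 .27 78
```

```text
p [ 0.1819 -0.4923  0.271 ] [-1.7998e+02 -5.0000e-02  7.7850e+01] F [0.76 0.5  0.47] t 0.93 open 0.05995395051834877 0.0
shift [0.4022 0.2061 0.0012] 0.452 turn [-0.0004 -0.0008 -0.0026]
```

Call:
arm_command(increments=[{"x": 0.0268, "y": 0.0137, "z": 0, "wx": 0, "wy": 0, "wz": 0, "jaw": 0.06}, {"x": 0.0268, "y": 0.0137, "z": 0, "wx": 0, "wy": 0, "wz": 0, "jaw": 0.06}, {"x": 0.0268, "y": 0.0137, "z": 0, "wx": 0, "wy": 0, "wz": 0, "jaw": 0.06}, {"x": 0.0268, "y": 0.0137, "z": 0, "wx": 0, "wy": 0, "wz": 0, "jaw": 0.06}, {"x": 0.0268, "y": 0.0137, "z": 0, "wx": 0, "wy": 0, "wz": 0, "jaw": 0.06}])

```text
time: 1.35
eef_pos: [0.2782, -0.3751, 0.2709]
ee_rot: [-180.0, -0.0, 77.5]
force: [1.4, -1.1, -0.1]
opening: 0.0601
gripper_force: 0.0
```

Call:
arm_command(increments=[{"x": 0.0268, "y": 0.0137, "z": 0, "wx": 0, "wy": 0, "wz": 0, "jaw": 0.06}, {"x": 0.0268, "y": 0.0137, "z": 0, "wx": 0, "wy": 0, "wz": 0, "jaw": 0.06}, {"x": 0.0268, "y": 0.0137, "z": 0, "wx": 0, "wy": 0, "wz": 0, "jaw": 0.06}, {"x": 0.0268, "y": 0.0137, "z": 0, "wx": 0, "wy": 0, "wz": 0, "jaw": 0.06}, {"x": 0.0268, "y": 0.0137, "z": 0, "wx": 0, "wy": 0, "wz": 0, "jaw": 0.06}])

```text
time: 1.77
eef_pos: [0.374, -0.2589, 0.271]
ee_rot: [-180.0, -0.0, 77.6]
force: [0.2, -1.4, -0.2]
opening: 0.0602
gripper_force: 0.0
```

Call:
arm_command(increments=[{"x": 0.0268, "y": 0.0137, "z": 0, "wx": 0, "wy": 0, "wz": 0, "jaw": 0.06}, {"x": 0.0268, "y": 0.0137, "z": 0, "wx": 0, "wy": 0, "wz": 0, "jaw": 0.06}, {"x": 0.0268, "y": 0.0137, "z": 0, "wx": 0, "wy": 0, "wz": 0, "jaw": 0.06}, {"x": 0.0268, "y": 0.0137, "z": 0, "wx": 0, "wy": 0, "wz": 0, "jaw": 0.06}, {"x": 0.0268, "y": 0.0137, "z": 0, "wx": 0, "wy": 0, "wz": 0, "jaw": 0.06}])

```text
time: 2.18
eef_pos: [0.4698, -0.1427, 0.2709]
ee_rot: [-180.0, 0.0, 77.6]
force: [0.2, 0.1, 0.9]
opening: 0.06
gripper_force: 0.0
```

```bash
python3 go.py .468 -.1425 .27 78
python3 - <<'E'
from h import *
from scipy.spatial.transform import Rotation as Ro
s=robot.state();c=cams.camera('wrist');cv2.imwrite('pics/w1.png',c['pixels'][:,:,::-1])
T=np.array(c['tool_from_camera']);R=Ro.from_euler('xyz',s['ee_rot'],degrees=True).as_matrix()
print(T.round(3).tolist())
v,u=np.mgrid[:480,:640];z=c['z_map'];p=np.stack([(u-c['cx'])/c['fx']*z,(v-c['cy'])/c['fy']*z,z],-1)
W=(p@T[:3,:3].T+T[:3,3])@R.T+s['eef_pos'];np.savez('w1.npz',W=W,px=c['pixels'],z=z)
m=(z>0)&(abs(W[...,2]-.195)<.02)&(abs(W[...,0]-.468)<.05)&(abs(W[...,1]+.143)<.09)
h=cv2.cvtColor(c['pixels'],cv2.COLOR_RGB2HSV);m2=m&(h[...,1]>45)
for q in(m,m2):
    if q.any():
        Q=W[q];print(q.sum(),Q.mean(0),Q.min(0),Q.max(0),cv2.minAreaRect((Q[:,:2]*1000).astype(np.float32)))
E
```

```text
p [ 0.4698 -0.1427  0.2709] [-179.97    0.     77.57] F [0.19 0.05 0.88] t 2.18 open 0.060025555317766634 0.0
shift [-0.0001 -0.0018  0.0009] 0.002 turn [-0.0006  0.     -0.0075]
[[0.0, -0.953, -0.305, 0.078], [1.0, 0.0, -0.001, -0.0], [0.001, -0.305, 0.953, -0.144], [0.0, 0.0, 0.0, 1.0]]
3095 [ 0.47070923 -0.13537116  0.20094719] [ 0.45332229 -0.20299775  0.17655325] [ 0.48568345 -0.07930314  0.20637353] ((469.4710693359375, -140.98663330078125), (126.16973876953125, 17.843364715576172), 77.85625457763672)
2532 [ 0.46999643 -0.13931182  0.20215905] [ 0.45443782 -0.19107119  0.17655325] [ 0.48385921 -0.07930314  0.20637353] ((470.68310546875, -135.5634765625), (115.05638122558594, 17.781362533569336), 77.72760009765625)
```

View pics/w1.png

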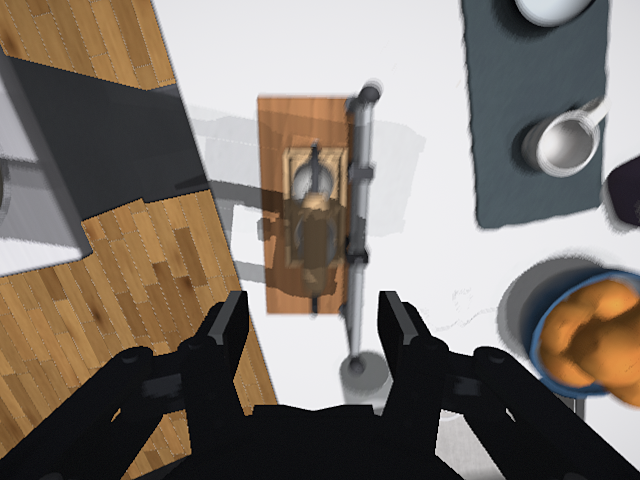

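The wrist view shows the grip at about (318,245), aligned between the fingers, whose centre is near column 313. The offset along the closing direction is under 1 mm. I'll descend now.

Call:
arm_command(increments=[{"x": 0.001, "y": -0.001, "z": 0.02, "wx": 0, "wy": 0, "wz": -0.006, "jaw": 0.06}, {"x": 0, "y": 0, "z": 0.02, "wx": 0, "wy": 0, "wz": 0, "jaw": 0.06}, {"x": 0, "y": 0, "z": 0.02, "wx": 0, "wy": 0, "wz": 0, "jaw": 0.06}, {"x": 0, "y": 0, "z": 0.02, "wx": 0, "wy": 0, "wz": 0, "jaw": 0.06}, {"x": 0, "y": 0, "z": 0.015, "wx": 0, "wy": 0, "wz": 0, "jaw": 0.06}])

```text
time: 2.65
eef_pos: [0.4677, -0.1427, 0.174]
ee_rot: [-179.9, -0.0, 77.9]
force: [-0.1, 0.5, -0.0]
opening: 0.0601
gripper_force: 0.0
```

Call:
arm_command(increments=[{"x": 0, "y": 0, "z": 0, "wx": 0, "wy": 0, "wz": 0, "jaw": 0.05}, {"x": 0, "y": 0, "z": 0, "wx": 0, "wy": 0, "wz": 0, "jaw": 0.04}, {"x": 0, "y": 0, "z": 0, "wx": 0, "wy": 0, "wz": 0, "jaw": 0.034}, {"x": 0, "y": 0, "z": 0, "wx": 0, "wy": 0, "wz": 0, "jaw": 0.03}, {"x": 0, "y": 0, "z": 0, "wx": 0, "wy": 0, "wz": 0, "jaw": 0.026}], squeeze=20)

```text
time: 3.07
eef_pos: [0.4689, -0.1432, 0.1775]
ee_rot: [179.9, 0.0, 77.9]
force: [0.8, 0.5, -0.4]
opening: 0.026
gripper_force: 0.0
```

```bash
python3 go.py .469 -.141 .176 77.9
python3 - <<'E'
from h import *
c=cams.camera('wrist');cv2.imwrite('pics/w2.png',c['pixels'][100:400,130:510,::-1])
E
```

```text
p [ 0.4689 -0.1432  0.1775] [1.7988e+02 2.0000e-02 7.7910e+01] F [ 0.84  0.54 -0.44] t 3.07 open 0.02602372329476702 0.0
shift [ 0.0022 -0.0003  0.0015] 0.003 turn [0.0021 0.0004 0.0002]
```

View pics/w2.png

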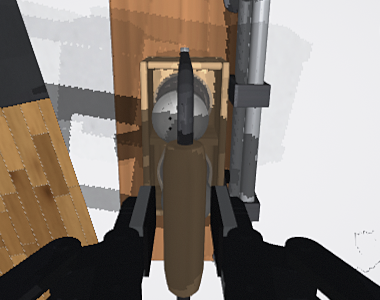

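The grip, at crop (184,210), lies centred between the pads at about 154 and 215. I'll close gently, then firm up the grip.

Call:
arm_command(increments=[{"x": 0, "y": 0, "z": 0.001, "wx": 0, "wy": 0, "wz": 0, "jaw": 0.022}, {"x": 0, "y": 0, "z": 0, "wx": 0, "wy": 0, "wz": 0, "jaw": 0.019}, {"x": 0, "y": 0, "z": 0, "wx": 0, "wy": 0, "wz": 0, "jaw": 0.016}, {"x": 0, "y": 0, "z": 0, "wx": 0, "wy": 0, "wz": 0, "jaw": 0.01}, {"x": 0, "y": 0, "z": 0, "wx": 0, "wy": 0, "wz": 0, "jaw": 0.005}], squeeze=20)

```text
time: 3.53
eef_pos: [0.4689, -0.1431, 0.1757]
ee_rot: [179.9, 0.0, 77.9]
force: [5.2, -0.9, 0.3]
opening: 0.0171
gripper_force: 19.6
```

Call:
arm_command(increments=[{"x": 0, "y": 0, "z": 0, "wx": 0, "wy": 0, "wz": 0, "jaw": 0}, {"x": 0, "y": 0, "z": 0, "wx": 0, "wy": 0, "wz": 0, "jaw": 0}, {"x": 0, "y": 0, "z": 0, "wx": 0, "wy": 0, "wz": 0, "jaw": 0}, {"x": 0, "y": 0, "z": 0, "wx": 0, "wy": 0, "wz": 0, "jaw": 0}, {"x": 0, "y": 0, "z": 0, "wx": 0, "wy": 0, "wz": 0, "jaw": 0}], squeeze=70)

```text
time: 3.95
eef_pos: [0.4688, -0.1431, 0.1758]
ee_rot: [179.9, 0.0, 77.9]
force: [4.7, -2.1, 2.9]
opening: 0.0161
gripper_force: 68.3
```

```bash
python3 go.py .469 -.142 .272 77.9
```

```text
p [ 0.4688 -0.1431  0.1758] [1.7991e+02 2.0000e-02 7.7910e+01] F [ 4.72 -2.12  2.9 ] t 3.95 open 0.016123695290579793 68.34493517875671
shift [ 0.0011  0.0001 -0.0962] 0.096 turn [0.0015 0.0003 0.0002]
```

A 5 N pull toward the robot remains on the hooks, so I'll relieve it with a small shift.

Call:
arm_command(increments=[{"x": 0, "y": 0.0005, "z": 0, "wx": 0, "wy": 0, "wz": 0, "jaw": 0}, {"x": 0, "y": 0.0005, "z": 0, "wx": 0, "wy": 0, "wz": 0, "jaw": 0}, {"x": 0, "y": 0, "z": 0, "wx": 0, "wy": 0, "wz": 0, "jaw": 0}, {"x": 0, "y": 0, "z": 0, "wx": 0, "wy": 0, "wz": 0, "jaw": 0}, {"x": 0, "y": 0, "z": 0, "wx": 0, "wy": 0, "wz": 0, "jaw": 0}], squeeze=70)

```text
time: 4.37
eef_pos: [0.469, -0.1432, 0.1758]
ee_rot: [-180.0, 0.0, 77.9]
force: [-0.4, -1.2, 5.4]
opening: 0.0159
gripper_force: 68.7
```

Call:
arm_command(increments=[{"x": 0, "y": 0, "z": -0.002, "wx": 0, "wy": 0, "wz": 0, "jaw": 0}, {"x": 0, "y": 0, "z": -0.002, "wx": 0, "wy": 0, "wz": 0, "jaw": 0}, {"x": 0, "y": 0, "z": -0.003, "wx": 0, "wy": 0, "wz": 0, "jaw": 0}, {"x": 0, "y": 0, "z": -0.003, "wx": 0, "wy": 0, "wz": 0, "jaw": 0}, {"x": 0, "y": 0, "z": 0, "wx": 0, "wy": 0, "wz": 0, "jaw": 0}], squeeze=70)

```text
time: 4.78
eef_pos: [0.4686, -0.1429, 0.1837]
ee_rot: [-179.8, -0.0, 77.9]
force: [2.5, -1.0, -5.9]
opening: 0.0159
gripper_force: 68.9
```

Call:
arm_command(increments=[{"x": 0, "y": 0.0005, "z": -0.004, "wx": 0, "wy": 0, "wz": 0, "jaw": 0}, {"x": 0, "y": 0, "z": -0.004, "wx": 0, "wy": 0, "wz": 0, "jaw": 0}, {"x": 0, "y": 0, "z": -0.004, "wx": 0, "wy": 0, "wz": 0, "jaw": 0}, {"x": 0, "y": 0, "z": -0.004, "wx": 0, "wy": 0, "wz": 0, "jaw": 0}, {"x": 0, "y": 0, "z": -0.004, "wx": 0, "wy": 0, "wz": 0, "jaw": 0}], squeeze=70)

```text
time: 5.2
eef_pos: [0.4696, -0.1432, 0.2058]
ee_rot: [-180.0, 0.0, 77.9]
force: [-0.3, -0.3, -4.6]
opening: 0.0157
gripper_force: 69.0
```

Call:
arm_command(increments=[{"x": 0, "y": 0, "z": -0.004, "wx": 0, "wy": 0, "wz": 0, "jaw": 0}, {"x": 0, "y": 0, "z": -0.004, "wx": 0, "wy": 0, "wz": 0, "jaw": 0}, {"x": 0, "y": 0, "z": -0.004, "wx": 0, "wy": 0, "wz": 0, "jaw": 0}, {"x": 0, "y": 0, "z": -0.004, "wx": 0, "wy": 0, "wz": 0, "jaw": 0}, {"x": 0, "y": 0, "z": -0.004, "wx": 0, "wy": 0, "wz": 0, "jaw": 0}], squeeze=70)

```text
time: 5.62
eef_pos: [0.4697, -0.1432, 0.2256]
ee_rot: [-180.0, 0.0, 77.9]
force: [-0.4, -0.5, -4.9]
opening: 0.016
gripper_force: 68.9
```

Run:
```python
from h import *
print(robot.state()['moment'])
c=cams.camera('wrist');a=c['pixels'][100:400,130:510,::-1]
s=grab('scene')['pixels'][200:350,260:400,::-1]
cv2.imwrite('pics/w3.png',np.hstack([a,cv2.resize(s,(280,300),interpolation=cv2.INTER_CUBIC)]))
```

```text
[ 0.04854164  0.15342337 -0.00586073]
```

View pics/w3.png

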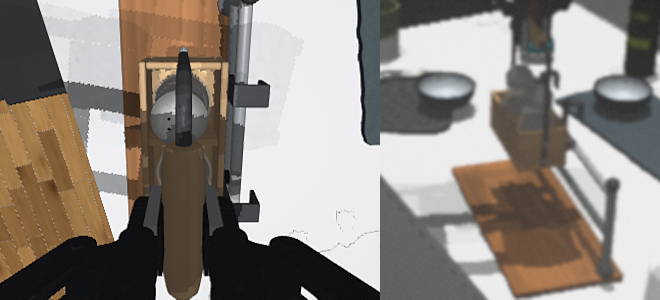

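The caddy is clear of the bar, 5 cm up, and level. The wrist crop shows its hooks at (250,95) and (245,205) with the shakers in their wells, and the stand appears unmoved. I'll lift a bit more, then carry it over.

Call:
arm_command(increments=[{"x": 0, "y": 0, "z": -0.006, "wx": 0, "wy": 0, "wz": 0, "jaw": 0}, {"x": 0, "y": 0, "z": -0.011, "wx": 0, "wy": 0, "wz": 0, "jaw": 0}, {"x": 0, "y": 0, "z": -0.012, "wx": 0, "wy": 0, "wz": 0, "jaw": 0}, {"x": 0, "y": 0, "z": -0.011, "wx": 0, "wy": 0, "wz": 0, "jaw": 0}, {"x": 0, "y": 0, "z": -0.006, "wx": 0, "wy": 0, "wz": 0, "jaw": 0}], squeeze=70)

```text
time: 6.13
eef_pos: [0.4704, -0.1435, 0.2742]
ee_rot: [179.8, 0.0, 77.9]
force: [0.3, -0.0, -5.1]
opening: 0.0161
gripper_force: 69.0
```

Call:
arm_command(increments=[{"x": 0.0038, "y": -0.0009, "z": 0, "wx": 0, "wy": 0, "wz": 0, "jaw": 0}, {"x": 0.0076, "y": -0.0017, "z": 0, "wx": 0, "wy": 0, "wz": 0, "jaw": 0}, {"x": 0.0115, "y": -0.0026, "z": 0, "wx": 0, "wy": 0, "wz": 0, "jaw": 0}, {"x": 0.0153, "y": -0.0034, "z": 0, "wx": 0, "wy": 0, "wz": 0, "jaw": 0}, {"x": 0.0191, "y": -0.0043, "z": 0, "wx": 0, "wy": 0, "wz": 0, "jaw": 0}], squeeze=70)

```text
time: 6.55
eef_pos: [0.4688, -0.0834, 0.2704]
ee_rot: [-179.9, 0.0, 77.9]
force: [-0.1, -0.0, -4.0]
opening: 0.0158
gripper_force: 69.0
```

Call:
arm_command(increments=[{"x": 0.0191, "y": -0.0043, "z": 0, "wx": 0, "wy": 0, "wz": 0, "jaw": 0}, {"x": 0.0191, "y": -0.0043, "z": 0, "wx": 0, "wy": 0, "wz": 0, "jaw": 0}, {"x": 0.0191, "y": -0.0043, "z": 0, "wx": 0, "wy": 0, "wz": 0, "jaw": 0}, {"x": 0.0191, "y": -0.0043, "z": 0, "wx": 0, "wy": 0, "wz": 0, "jaw": 0}, {"x": 0.0191, "y": -0.0043, "z": 0, "wx": 0, "wy": 0, "wz": 0, "jaw": 0}], squeeze=70)

```text
time: 6.97
eef_pos: [0.4675, 0.0154, 0.2705]
ee_rot: [-179.9, -0.0, 78.0]
force: [0.5, 0.2, -4.1]
opening: 0.0161
gripper_force: 69.0
```

Call:
arm_command(increments=[{"x": 0.0191, "y": -0.0043, "z": 0, "wx": 0, "wy": 0, "wz": 0, "jaw": 0}, {"x": 0.0191, "y": -0.0043, "z": 0, "wx": 0, "wy": 0, "wz": 0, "jaw": 0}, {"x": 0.0191, "y": -0.0043, "z": 0, "wx": 0, "wy": 0, "wz": 0, "jaw": 0}, {"x": 0.0191, "y": -0.0043, "z": 0, "wx": 0, "wy": 0, "wz": 0, "jaw": 0}, {"x": 0.0191, "y": -0.0043, "z": 0, "wx": 0, "wy": 0, "wz": 0, "jaw": 0}], squeeze=70)

```text
time: 7.38
eef_pos: [0.4663, 0.1132, 0.2705]
ee_rot: [-179.9, 0.0, 78.0]
force: [0.4, 0.3, -4.6]
opening: 0.0161
gripper_force: 69.0
```

Call:
arm_command(increments=[{"x": 0.0191, "y": -0.0043, "z": 0, "wx": 0, "wy": 0, "wz": 0, "jaw": 0}, {"x": 0.0191, "y": -0.0043, "z": 0, "wx": 0, "wy": 0, "wz": 0, "jaw": 0}, {"x": 0.0153, "y": -0.0034, "z": 0, "wx": 0, "wy": 0, "wz": 0, "jaw": 0}, {"x": 0.0115, "y": -0.0026, "z": 0, "wx": 0, "wy": 0, "wz": 0, "jaw": 0}, {"x": 0.0076, "y": -0.0017, "z": 0, "wx": 0, "wy": 0, "wz": 0, "jaw": 0}], squeeze=70)

```text
time: 7.8
eef_pos: [0.4657, 0.1873, 0.2706]
ee_rot: [-179.9, 0.0, 78.0]
force: [0.7, -0.0, -4.2]
opening: 0.0157
gripper_force: 69.0
```

Call:
arm_command(increments=[{"x": 0.0038, "y": -0.0009, "z": 0, "wx": 0, "wy": 0, "wz": 0, "jaw": 0}, {"x": 0, "y": 0, "z": 0, "wx": 0, "wy": 0, "wz": 0, "jaw": 0}, {"x": 0, "y": 0, "z": 0, "wx": 0, "wy": 0, "wz": 0, "jaw": 0}, {"x": 0, "y": 0, "z": 0, "wx": 0, "wy": 0, "wz": 0, "jaw": 0}, {"x": 0, "y": 0, "z": 0, "wx": 0, "wy": 0, "wz": 0, "jaw": 0}], squeeze=70)

```text
time: 8.22
eef_pos: [0.4665, 0.1889, 0.2713]
ee_rot: [180.0, 0.0, 77.8]
force: [-0.1, -0.5, -5.1]
opening: 0.0162
gripper_force: 69.0
```

```bash
python3 go.py .467 .190 .27 77.9
python3 - <<'E'
from h import *
def ray(c,uu,vv,zz):
    C=-c['R'].T@np.array(c['tvec']).ravel()
    r=np.stack([(uu-c['cx'])/c['fx'],(vv-c['cy'])/c['fy'],np.ones(len(uu))],-1)@c['R']
    return C+r*((zz-C[2])/r[:,2])[:,None]
t=grab('top');s=grab('scene')
P=cloud(t);hsv=cv2.cvtColor(t['pixels'],cv2.COLOR_RGB2HSV)
m=np.zeros((480,640),bool);m[220:295,285:415]=1
m&=(abs(P[...,2]-.01)<.008)&(hsv[...,1]>90)
vv,uu=np.nonzero(cv2.morphologyEx(m.astype(np.uint8),cv2.MORPH_OPEN,np.ones((3,3))))
print('plate',cv2.minAreaRect((ray(t,uu,vv,.01)[:,:2]*1000).astype(np.float32)))
for n,c in(('t',t),('s',s)):
    Q=cloud(c);k=(abs(Q[...,0]-.467)<.15)&(abs(Q[...,1]-.19)<.15)&(Q[...,2]>.1)&(Q[...,2]<.205)&(cv2.cvtColor(c['pixels'],cv2.COLOR_RGB2HSV)[...,1]>60)
    q=Q[k];print(n,len(q),q.min(0).round(3) if len(q) else '',q.max(0).round(3) if len(q) else '')
a=t['pixels'][210:330,160:420,::-1];b=s['pixels'][130:330,180:400,::-1]
cv2.imwrite('pics/f1.png',np.vstack([cv2.resize(a,(520,240)),cv2.resize(b,(374,340)) if 0 else cv2.copyMakeBorder(cv2.resize(b,(396,360)),0,0,0,124,0)]))
c=cams.camera('wrist');np.save('wf.npy',c['pixels'])
E
```

```text
p [0.4665 0.1889 0.2713] [1.7999e+02 1.0000e-02 7.7850e+01] F [-0.07 -0.53 -5.07] t 8.22 open 0.016150920181770313 69.013831615448
shift [0.0012 0.0003 0.0013] 0.002 turn [ 0.0001  0.0002 -0.0009]
plate ((459.4072570800781, -167.5660858154297), (272.1596984863281, 122.70833587646484), 77.43135833740234)
t 5 [0.453 0.126 0.172] [0.471 0.129 0.201]
s 393 [0.424 0.123 0.142] [0.486 0.253 0.191]
```

View pics/f1.png

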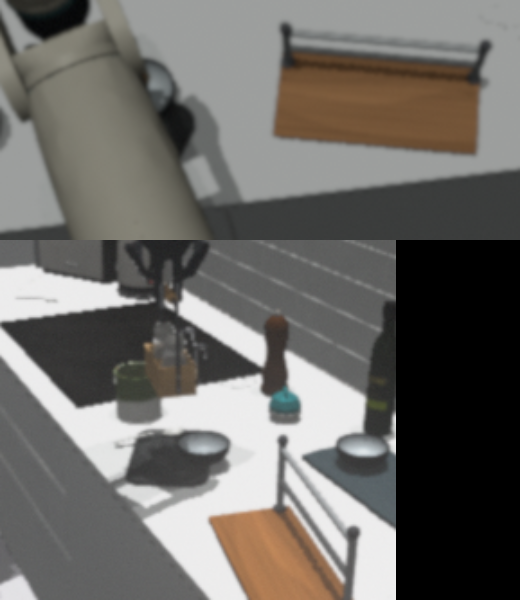

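The stand has not moved and the caddy hangs over the tray with the shakers in, underside at about 0.14 m. Next I'll check its level against the image taken while it hung.

Run:
```python
from h import *
a=cv2.imread('pics/w2.png');f=np.load('wf.npy')[100:400,130:510,::-1].copy()
for n,(x0,x1,y0,y1) in {'boxcorner':(136,232,52,95),'hook':(228,275,80,110),'shaker':(150,212,92,140),'bow':(174,198,44,140)}.items():
    r=cv2.matchTemplate(f,a[y0:y1,x0:x1],cv2.TM_CCOEFF_NORMED);_,v,_,l=cv2.minMaxLoc(r);print(n,round(v,3),l[0]-x0,l[1]-y0)
s=robot.state();print(abs(s['dq']).max(),s['moment'])
```

```text
boxcorner 0.866 0 0
hook 0.77 -13 -47
shaker 0.766 -1 0
bow 0.79 -2 0
0.19329049024499 [-0.03644818 -0.0054112  -0.023126  ]
```

Call:
arm_command(increments=[{"x": 0, "y": 0, "z": 0, "wx": 0, "wy": 0, "wz": 0, "jaw": 0}, {"x": 0, "y": 0, "z": 0, "wx": 0, "wy": 0, "wz": 0, "jaw": 0}, {"x": 0, "y": 0, "z": 0, "wx": 0, "wy": 0, "wz": 0, "jaw": 0}, {"x": 0, "y": 0, "z": 0, "wx": 0, "wy": 0, "wz": 0, "jaw": 0}, {"x": 0, "y": 0, "z": 0, "wx": 0, "wy": 0, "wz": 0, "jaw": 0}], squeeze=70)

```text
time: 8.78
eef_pos: [0.4664, 0.1895, 0.2713]
ee_rot: [180.0, 0.0, 77.9]
force: [0.9, 0.7, -4.1]
opening: 0.0159
gripper_force: 69.0
```

The box and shaker positions match the hanging image to within 1 px, so the caddy is level, and the arm is still. I'll hand it in.

```bash
python3 -c "
from cell import robot
print(robot.job_done())"
```

```text
the job is handed in; nothing more can be done
None
```

The caddy is off the rail and held still and level over the middle of the tray, with its underside about 13 cm above it and both shakers in their wells; the stand has not moved, and the job was handed in at about 9 s.

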